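Pile up the culture dishes and hold the incubator's lid open at 45 degrees

TASK

Stack the three small culture dishes squarely into one pile on the bench, rims flush and kept level as they are carried, while the incubator stays shut. Then lift the incubator's lid and hold it open at 45 degrees, wide enough for a colleague to put the pile in without losing the warmth. The lid falls shut if let go, so finish while still holding it there, with the pile standing free and everything else on the bench left where it is.

Things in the scene. Friction and masses are not known exactly. Their poses are not given: they have to be found in the camera images.
- dish_a: One of three equal small covered culture dishes of clear plastic with pale agar: a flat round disc 60 mm across and 15 mm high (the bottom 3.5 mm is 55 mm across), flat top and underside, about 40 g; origin at the centre of its underside, z up. It stands flat on the bench. The two similar but larger dishes, 100 mm across, are not part of the job
- dish_b: Another of three equal small covered culture dishes of clear plastic with pale agar: a flat round disc 60 mm across and 15 mm high (the bottom 3.5 mm is 55 mm across), flat top and underside, about 40 g; origin at the centre of its underside, z up. It stands flat on the bench. The two similar but larger dishes, 100 mm across, are not part of the job
- dish_c: The third of three equal small covered culture dishes of clear plastic with pale agar: a flat round disc 60 mm across and 15 mm high (the bottom 3.5 mm is 55 mm across), flat top and underside, about 40 g; origin at the centre of its underside, z up. It stands flat on the bench. The two similar but larger dishes, 100 mm across, are not part of the job
- incubator: White bench incubator with its lid, fixed to the bench: a box 190 mm deep (x), 220 mm wide (y), rim 110 mm above the bench, control panel with knob and display on the front face (its own -x, roughly facing the robot), lid hinged along the back edge. Origin at the centre of its underside, z up.
- incubator_lid (a joint): Angle of the incubator's lid in rad: 0 shut, growing as its front edge is lifted, 0.785 at 45 degrees, stop at 1.3. The hinge is nearly frictionless: at every angle the lid falls shut when let go. White frame with a clear window, 194 x 224 x 16 mm, about 0.55 kg, top face 127.5 mm above the bench when shut.
- lid_handle (a point): Middle of the lid's handle: a round steel bar, 12 mm thick, 116 mm long, parallel to the hinge, on two posts 100 mm apart near the lid's front edge, 34 mm free under it. Pinch it from above, fingers closing across it; it turns in the pads as the lid swings. Lid shut: 180 mm in front of (incubator's -x) and 53.5 mm above the hinge axis, 167.5 mm above the bench. Turns with the lid.
- lid_hinge (a point): Middle of the lid's hinge axis, at the upper back edge of the box: 101 mm behind the incubator's origin (its own +x) and 114 mm above the bench. The axis runs along the incubator's y.
- instrument_tin: Open grey metal instrument tin, fixed: 100 mm deep (x), 218 mm wide (y), 36 mm high, with a lid that stands open behind it; origin under its centre. Only an obstacle.
- petri_a: Large glass culture dish, 100 mm across, 17 mm high, not to be moved; origin under its centre.
- petri_b: Another large glass culture dish, 100 mm across, 17 mm high, not to be moved; origin under its centre.
- slide_box: Small flat carton of cover slips, 34 x 52 x 13 mm, not to be moved; origin under its centre.
- rubber_bulb: Dark red rubber suction bulb, 50 x 59 x 38 mm, not to be moved; origin under its centre.
- forceps: Steel forceps, 136 mm long (y) and 16 mm wide, lying on the bench, not to be moved; origin under the middle.
Mind the look-alikes: they are no part of the job. Leave any green look-alike of the dish_b alone.

How it is judged:
On the way:
1. the three small dishes stand in one square pile on the bench, let go and at rest, the lid still shut (horizontal distance between dish_a and dish_b below 0.005 m and horizontal distance between each of dish_b, dish_a and dish_c below 0.005 m and angle between each of dish_a, dish_b, dish_c's own z axis and vertical below 0.06 rad and height (world z) of any of dish_a, dish_b, dish_c below 0.005 m and contact force between each of the arm, the fingers and dish_a below 0.05 N and contact force between each of the arm, the fingers and dish_b below 0.05 N and contact force between each of the arm, the fingers and dish_c below 0.05 N and linear speed of each of dish_a, dish_b, dish_c below 0.02 m/s and value of joint incubator_lid below 0.1 rad), for 0.3 s.
At the end, for the whole second after the job is handed in: The fingers hold the lid still at 45 degrees, give or take 5 (0.698 to 0.873 rad), pressing on it with over 0.5 N, no dish carrying it; the three small dishes stand level on the bench in one pile, centred on each other to within 5 mm, at rest, untouched (value of joint incubator_lid between 0.698 and 0.873 rad and velocity of joint incubator_lid between -0.05 and 0.05 rad/s and contact force between the fingers and incubator above 0.5 N and contact force between each of dish_a, dish_b, dish_c and incubator below 0.05 N and horizontal distance between dish_a and dish_b below 0.005 m and horizontal distance between each of dish_b, dish_a and dish_c below 0.005 m and angle between each of dish_a, dish_b, dish_c's own z axis and vertical below 0.06 rad and height (world z) of any of dish_a, dish_b, dish_c below 0.005 m and contact force between each of the arm, the fingers and dish_a below 0.05 N and contact force between each of the arm, the fingers and dish_b below 0.05 N and contact force between each of the arm, the fingers and dish_c below 0.05 N and linear speed of each of dish_a, dish_b, dish_c below 0.02 m/s); the arm keeps its last pose, push and grip.
It fails at once if a small dish is tipped by more than 20 degrees (angle between any of dish_a, dish_b, dish_c's own z axis and vertical above 0.35 rad).
It fails at once if another thing on the bench is moved by more than 25 mm (distance of any of petri_a, petri_b, slide_box, rubber_bulb, forceps from where it was at the start of the episode above 0.025 m).
It also fails if it takes over 67 s, if anything falls off the work surface, if the arm or the gripper's body presses on something with over 40 N, if the wrist force passes 120 N, or if a joint passes its speed limit or range.

ROBOT

A 7-joint arm with a two-finger parallel gripper is mounted at the origin on a cart in front of the work surface, level with it; the furniture and walls round the work are solid. World frame = base frame: x ahead of the robot, y to its left, z up, the work surface at z = 0. Lengths are in m, angles in rad, forces in N, time in s.
With the tool pointing down it reaches from about 0.35 to 0.9 m from the base axis. Payload 7.2 kg.
Tool frame: the origin (TCP) lies between the finger pads; the fingertips stand robot.finger_overhang ahead of it and the grasp point (between the pads) lies 5 mm behind it (robot.finger_overhang is the distance from the TCP to the fingertips, in m); z points along the fingers, y is the line along which they close (so a half turn about z gives the same grasp; the last joint's range is limited). The gripper opens to 85 mm and grips with 20 to 120 N. Pads are 22 mm wide; open, the fingers measure 114 mm over their backs; the gripper's body (76 mm by 85 mm) begins 54 mm behind the grasp point. The pads swing forward as they close: fully open they stand 13 mm farther back than shut.
Start: joints at [1.229, 0.411, -0.013, 1.596, 0.006, 1.134, -0.082], TCP at [0.169, -0.602, 0.245] pointing down, gripper open.
Joint ranges: [-2.95, 2.95], [-0.29, 1.99], [-1.47, 1.44], [0.14, 2.54], [-1.03, 4.17], [0.13, 1.85], [-2.86, 2.86]. Speed limits (rad/s): [2.39, 2.39, 3.01, 3.01, 3.14, 3.14, 3.14].

INTERFACE

Orientations are given as a unit quaternion [x, y, z, w].
In Python, from station import robot, vision, job gives the robot as it stands. The module is installed in compiled form; this text tells all that it offers.
- The arm moves only by the shell command python3 -m handwheel 'ROWS' [FORCE]. ROWS is a JSON object of lists of equal length, an entry for each row: "claw": the closure, from -1 (fully open) to 1 (shut); "translation": the shift along the tool's x, y, z in mm, a list of three; "twist": the turn about the tool's z in units of 8 degrees (1.0 is 8 degrees). In form: {"claw": [claw, ...], "translation": [[tx, ty, tz], ...], "twist": [twist, ...]}. A call has exactly 5 rows; each row is the pose to reach, as a shift and turn from the pose commanded when the call began, along the tool's axes at that moment; what a row does not reach only later rows make up. A row lasts 1/10 s, in which the tool goes at most 50 mm and 8.59 degrees, less where a joint would pass 70% of its speed; a pose out of reach is approached as far as the arm can. A call with a gripper value outside its range is refused whole. The fingers move at their own pace and stop on an object; FORCE is the grip in N (left out, the last holds). Time passes only in rows, so rows that repeat a pose let the fingers close, or fill a call up. It gives the time, the measured TCP pose, the force, the opening and the grip force at its end, in the units of the state.
- robot.get_state(): the state, without advancing time (a new reading comes with each control period).
- vision.capture(name): name is "scene" or "top" or "wrist"; returns the picture (400x640x3 uint8, blue, green, red); there is no depth.
- vision.camera_params(name): a dict with "fx", "fy", "cx", "cy" (pixels), "dist_coeffs" ([k1, k2, p1, p2, k3] as OpenCV has them; the pictures are not rectified), "pose" (4x4, takes a point from camera to world coordinates). Camera axes: x right, y down, z forward; pixel columns grow to the right and rows downward; lengths in m; the calibration is good to about 2 mm. A picture is of the moment at which its call begins: read the wrist's pose just before it. camera_params takes no time and is no camera call; for the wrist camera it gives the pose at the moment of the call.
- job.job_done(): hands the job in; it is judged then, once.
Trained networks look in the newest picture that a camera, given by its name, has taken for a name from the list of things; names that differ only in an ending like _2 or _b are one class to them, and where a whole thing is asked for, a point or a joint stands for the part that bears it (a point fixed in the world has none). Each returns a list of dicts, best first, with "conf" (0 to 1); they miss things now and then, are a little off and sometimes report something else, mostly with a low value. They report only what shows in the picture. A call takes as long as a camera call. They do not tell look-alikes from the thing itself.
- vision.boxes_of(name, camera): "point" ([x, y, z] in m, in world coordinates, good to about 4 mm: the middle of the surface that is visible of it).
The state is a dict: "clock": time; "q": joint angles; "joint_vel": joint speeds; "effort": joint torques, N m; "ee_pos": TCP position; "orientation": TCP orientation; "contact_force": force on the tool from outside, world axes, zero at the start; "torque": the same for the moment, N m; "gripper_width": finger opening in m; "grip_force": force on a finger pad.
Only numpy, scipy, OpenCV 4.12 (cv2) and the standard library are available. Lean on these libraries where they do the work, as an engineer would, in place of code of your own. Each camera call takes 0.05 s, during which the arm holds its last target. There are 200 camera calls.

## Working session

There is one attempt and no reset: what is moved stays moved. The work goes in short steps, Python scripts to look and compute and a shell command to move; the robot and the scene stay as the last step left them, time stands still between calls to the robot, and variables do not carry over. Pictures are saved under pics/ and viewed, at most 14 in all, crops included, and the job is handed in when it is done.

```bash
mkdir -p pics
python3 - <<'E'
from station import robot, vision, job
import cv2,numpy as np
s=robot.get_state();print(s['clock'],s['ee_pos'],s['orientation'],s['gripper_width'],robot.finger_overhang)
for c in ['top','scene']:
    cv2.imwrite(f'pics/{c}0.png',vision.capture(c))
    for n in ['dish_a','incubator','lid_handle','petri_a','instrument_tin','slide_box','rubber_bulb','forceps']:
        print(c,n,[(np.round(d['point'],3).tolist(),round(d['conf'],2)) for d in vision.boxes_of(n,c)])
E
```

```text
0.0 [ 0.16881985 -0.60125172  0.24442107] [ 9.90644148e-01  1.36467821e-01 -1.71635200e-04 -8.22200912e-04] 0.08545131043942701 0.014
top dish_a [([0.372, -0.406, 0.013], 0.85), ([0.424, -0.306, 0.012], 0.77), ([0.374, 0.39, 0.014], 0.59), ([0.423, 0.014, 0.014], 0.55), ([0.417, -0.11, 0.011], 0.51)]
top incubator [([0.532, 0.258, 0.125], 0.97)]
top lid_handle [([0.537, 0.262, 0.125], 0.56)]
top petri_a [([0.555, -0.259, 0.017], 0.68), ([0.319, -0.276, 0.023], 0.58)]
top instrument_tin []
top slide_box [([0.372, 0.285, 0.017], 0.57), ([0.428, 0.012, 0.016], 0.43)]
top rubber_bulb [([0.373, 0.142, 0.03], 0.51)]
top forceps [([0.559, -0.365, 0.008], 0.66), ([0.429, -0.303, 0.013], 0.21)]
scene dish_a [([0.373, 0.388, 0.01], 0.8), ([0.42, -0.111, 0.012], 0.57), ([0.414, 0.016, 0.011], 0.5)]
scene incubator [([0.457, 0.276, 0.122], 0.7), ([0.515, 0.272, 0.126], 0.3)]
scene lid_handle [([0.517, 0.273, 0.126], 0.63)]
scene petri_a [([0.55, -0.258, 0.021], 0.62)]
scene instrument_tin []
scene slide_box [([0.369, 0.283, 0.009], 0.57)]
scene rubber_bulb [([0.361, 0.154, 0.028], 0.55)]
scene forceps []
```

View pics/top0.png

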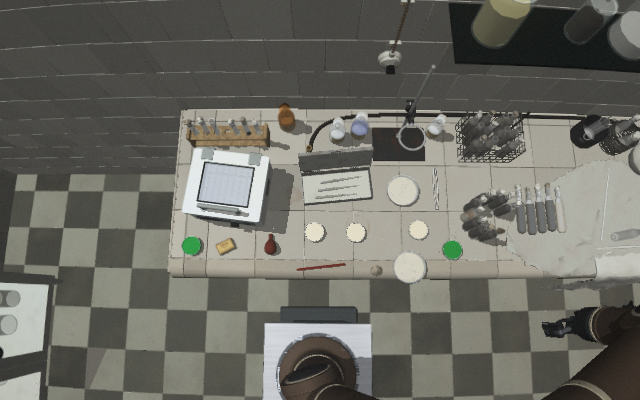

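View pics/scene0.png

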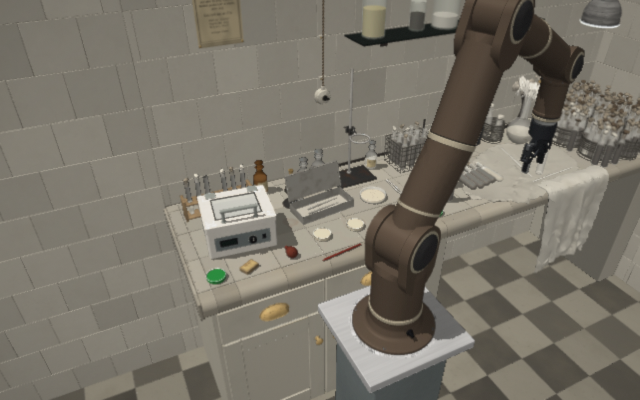

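The pale small dishes in the top view are at (314,232), (356,232) and (418,230). The green ones at (191,246) and (453,250) are look-alikes, and the discs at (403,191) and (410,267) are the large petris. The incubator, at (227,185), is turned slightly, with its front towards the robot. I'll confirm this in one crop and refine the positions.

```bash
cat > h.py <<'E'
from station import robot, vision, job
import cv2,numpy as np
from scipy.spatial.transform import Rotation as R
def proj(c,uv,z):
    p=c if isinstance(c,dict) else vision.camera_params(c)
    K=np.array([[p['fx'],0,p['cx']],[0,p['fy'],p['cy']],[0,0,1]])
    n=cv2.undistortPoints(np.array(uv,float).reshape(-1,1,2),K,np.array(p['dist_coeffs'])).reshape(-1,2)
    T=np.array(p['pose']);d=np.c_[n,np.ones(len(n))]@T[:3,:3].T;o=T[:3,3]
    return o+d*((z-o[2])/d[:,2])[:,None]
def pix(c,P):
    p=c if isinstance(c,dict) else vision.camera_params(c)
    K=np.array([[p['fx'],0,p['cx']],[0,p['fy'],p['cy']],[0,0,1]])
    T=np.linalg.inv(np.array(p['pose']));rv=cv2.Rodrigues(T[:3,:3])[0]
    return cv2.projectPoints(np.array(P,float).reshape(-1,1,3),rv,T[:3,3],K,np.array(p['dist_coeffs']))[0].reshape(-1,2)
def st():
    s=robot.get_state();M=R.from_quat(s['orientation']).as_matrix()
    print('t',round(s['clock'],2),'tcp',np.round(s['ee_pos'],4),'yaw',round(np.degrees(np.arctan2(M[1,0],M[0,0])),2),'w',round(s['gripper_width'],4),'grip',round(s['grip_force'],1),'F',np.round(s['contact_force'],1),'q7',round(s['q'][6],2))
    return s,M
def go(p,yaw=None):
    "shift in tool mm and twist units"
    s,M=st();d=M.T@(np.array(p)-s['ee_pos'])*1000
    y=np.degrees(np.arctan2(M[1,0],M[0,0]))
    print('shift mm',np.round(d,1),'twist',None if yaw is None else round(-((yaw-y+180)%360-180)/8,2))
E
python3 - <<'E'
from h import *
im=cv2.imread('pics/top0.png')
for (u,v) in [(314,232),(356,232),(418,230),(410,267),(403,191)]:
    r=22;c=im[v-r:v+r,u-r:u+r];m=(c.min(2)>185).astype(np.uint8)
    n,l,s,ce=cv2.connectedComponentsWithStats(m);k=l[r,r]
    g=ce[k]+[u-r,v-r];print((u,v),g.round(1),s[k],proj('top',[g],.015)[0].round(4))
print(proj('top',[(193,148),(271,158),(262,222),(184,213)],.1275).round(3))
print(proj('top',[(226,245),(271,244),(345,184)],.01).round(3))
a=cv2.resize(im[140:290,170:330],None,fx=2.5,fy=2.5,interpolation=cv2.INTER_CUBIC);b=cv2.resize(im[140:290,300:460],None,fx=2.5,fy=2.5,interpolation=cv2.INTER_CUBIC)
cv2.imwrite('pics/crop.png',np.hstack([a,b]))
E
```

```text
(314, 232) [313.8 231.2] [ 13  12  19  20 270] [0.4208 0.0114 0.015 ]
(356, 232) [355.1 231.9] [ 12  13  19  19 265] [ 0.4196 -0.1145  0.015 ]
(418, 230) [418.1 229.2] [ 14  12  18  19 242] [ 0.4288 -0.3084  0.015 ]
(410, 267) [408.5 266.3] [  7   8  29  27 622] [ 0.3159 -0.2749  0.015 ]
(403, 191) [401.6 190.5] [  7   8  28  28 602] [ 0.5506 -0.2616  0.015 ]
[[0.647 0.366 0.127]
 [0.617 0.136 0.127]
 [0.43  0.155 0.127]
 [0.453 0.377 0.127]]
[[ 0.377  0.279  0.01 ]
 [ 0.381  0.142  0.01 ]
 [ 0.571 -0.085  0.01 ]]
```

View pics/crop.png

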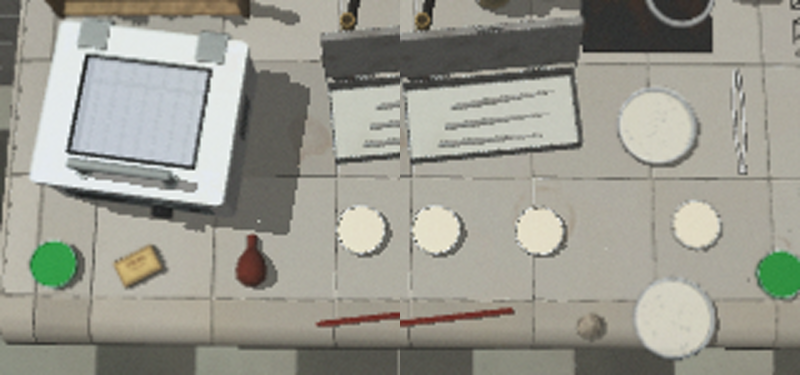

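The crop confirms it: three pale dishes at A (0.421,0.011), B (0.420,-0.115) and C (0.429,-0.308), with both look-alikes clearly green. I'll build the pile on B and start with C.

```bash
python3 -c "
from h import *
go([.4288,-.3084,.16],0)"
```

```text
t 0.9 tcp [ 0.169  -0.6017  0.2453] yaw 15.69 w 0.0856 grip 0.0 F [ 0.3 -0.5 -0.1] q7 -0.08
shift mm [ 329.4 -212.1   85.3] twist 1.96
```

```bash
python3 -m handwheel '{"claw":[-1,-1,-1,-1,-1],"translation":[[40,-26,0],[80,-52,0],[120,-78,0],[160,-104,0],[200,-130,0]],"twist":[0.4,0.8,1.2,1.6,1.96]}' 20
python3 -m handwheel '{"claw":[-1,-1,-1,-1,-1],"translation":[[0,0,0],[0,0,0],[0,0,0],[0,0,0],[0,0,0]],"twist":[0,0,0,0,0]}'
python3 -c "
from h import *
go([.4288,-.3084,.16],0)"
```

```text
clock: 1.4
ee_pos: [0.3274, -0.421, 0.2456]
orientation: [1.0, -0.001, 0.0, 0.0]
contact_force: [0.8, 0.2, 0.1]
gripper_width: 0.0854
grip_force: 0.0
clock: 1.9
ee_pos: [0.3253, -0.4235, 0.2452]
orientation: [1.0, -0.001, -0.0, 0.0]
contact_force: [-0.1, -0.7, 0.3]
gripper_width: 0.0856
grip_force: 0.0
t 1.9 tcp [ 0.3253 -0.4235  0.2452] yaw -0.12 w 0.0856 grip 0.0 F [-0.1 -0.7  0.3] q7 -0.77
shift mm [ 103.2 -115.3   85.1] twist -0.01
```

```bash
python3 -m handwheel '{"claw":[-1,-1,-1,-1,-1],"translation":[[28,-30,22],[55,-60,45],[80,-90,68],[103,-115,85],[103,-115,85]],"twist":[0,0,0,0,0]}'
python3 -c "
from h import *
go([.4288,-.3084,.11],0)
p=vision.camera_params('wrist');im=vision.capture('wrist');cv2.imwrite('pics/w1.png',im)
print([(np.round(d['point'],4).tolist(),round(d['conf'],2)) for d in vision.boxes_of('dish_a','wrist')],pix(p,[.4288,-.3084,.015]))
np.save('w1.npy',p['pose'])"
```

```text
clock: 2.4
ee_pos: [0.4313, -0.3029, 0.1579]
orientation: [1.0, 0.003, -0.001, -0.002]
contact_force: [0.4, -0.5, 0.2]
gripper_width: 0.0849
grip_force: 0.0
t 2.4 tcp [ 0.4313 -0.3029  0.1579] yaw 0.35 w 0.0849 grip 0.0 F [ 0.4 -0.5  0.2] q7 -1.1
shift mm [-2.5  5.7 47.9] twist 0.04
[([0.3781, -0.4062, 0.0151], 0.9), ([0.4216, -0.005, 0.0098], 0.73), ([0.4313, -0.3071, 0.0131], 0.67)] [[330.32736294 189.59818708]]
```

View pics/w1.png

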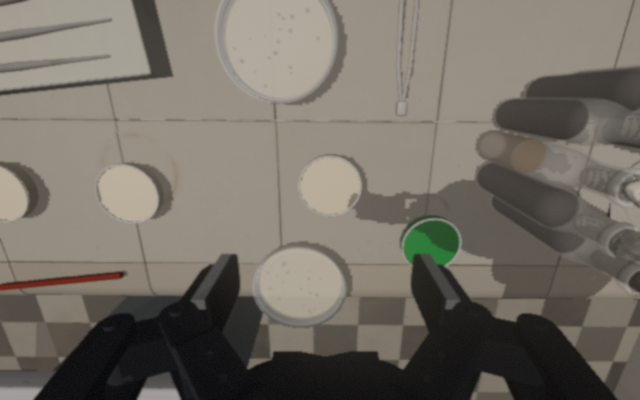

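In the wrist view, C is at about (331,185), B at (128,193) and A is cut off at the left edge. I'll refine C and B from this picture.

```bash
python3 -c "
from h import *
im=cv2.imread('pics/w1.png');p=vision.camera_params('wrist');p['pose']=np.load('w1.npy')
m=((im.min(2)>135)).astype(np.uint8);m=cv2.morphologyEx(m,cv2.MORPH_OPEN,np.ones((5,5)))
n,l,s,c=cv2.connectedComponentsWithStats(m)
for k in range(1,n):
  if s[k][4]>800:
    q=proj(p,[[s[k][0],c[k][1]],[s[k][0]+s[k][2],c[k][1]],[c[k][0],s[k][1]],[c[k][0],s[k][1]+s[k][3]]],.015)
    print(s[k],proj(p,[c[k]],.015)[0].round(4),'mid',((q[0,1]+q[1,1])/2).round(4),((q[2,0]+q[3,0])/2).round(4),'diam',np.linalg.norm(q[0]-q[1]).round(4),np.linalg.norm(q[2]-q[3]).round(4))
go([.4288,-.3084,.05],0)"
```

```text
[   0    0  148   89 9419] [ 0.5545 -0.0972  0.015 ] mid -0.0985 0.5503 diam 0.1208 0.068
[  214     0   121   102 10430] [ 0.5514 -0.2617  0.015 ] mid -0.2615 0.5457 diam 0.0987 0.0762
[ 297  156   64   61 2879] [ 0.4332 -0.3062  0.015 ] mid -0.3071 0.4308 diam 0.0602 0.0601
[  99  164   59   60 2667] [ 0.4237 -0.1157  0.015 ] mid -0.1162 0.4222 diam 0.0564 0.0616
[   0  168   27   54 1114] [ 0.4198 -0.0028  0.015 ] mid -0.0051 0.4207 diam 0.026 0.0575
[ 253  248   91   69 4601] [ 0.3267 -0.2767  0.015 ] mid -0.2759 0.3239 diam 0.096 0.0855
t 2.5 tcp [ 0.4293 -0.3074  0.1598] yaw 0.06 w 0.0856 grip 0.0 F [-0.5 -0.   0.4] q7 -1.1
shift mm [ -0.3   1.  109.8] twist 0.01
```

```bash
python3 -m handwheel '{"claw":[-1,-1,-1,-1,-1],"translation":[[1,0,40],[1,0,80],[1,0,115],[1,0,135],[1,0,140]],"twist":[0,0,0,0,0]}'
python3 -m handwheel '{"claw":[0,1,1,1,1],"translation":[[0,0,2],[0,0,2],[0,0,2],[0,0,2],[0,0,2]],"twist":[0,0,0,0,0]}' 25
python3 -c "
from h import *
st()
p=vision.camera_params('wrist');im=vision.capture('wrist');cv2.imwrite('pics/w2.png',im)"
```

```text
clock: 3.0
ee_pos: [0.4282, -0.3087, 0.0185]
orientation: [1.0, -0.001, -0.002, -0.0]
contact_force: [-0.5, -0.3, 0.8]
gripper_width: 0.0854
grip_force: 0.0
clock: 3.5
ee_pos: [0.431, -0.3085, 0.0197]
orientation: [1.0, -0.0, 0.001, 0.001]
contact_force: [-1.1, -1.3, 8.2]
gripper_width: 0.0583
grip_force: 27.5
t 3.5 tcp [ 0.431  -0.3085  0.0197] yaw -0.02 w 0.0583 grip 27.5 F [-1.1 -1.3  8.2] q7 -1.15
```

View pics/w2.png

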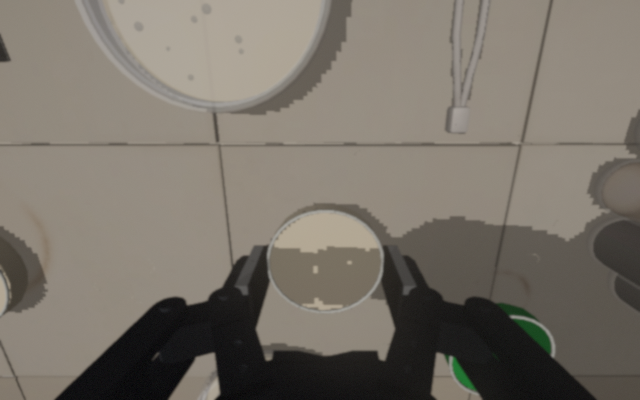

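```bash
python3 -c "
from h import *
s,M=st()
for z in [0,.004,.008,.012,.016,.03]:
  print(z,pix('wrist',[[.442,-.3085+.0295,z],[.442,-.3085-.0295,z],[.431,-.3085+.0295,z]]).round(0).tolist())
im=cv2.imread('pics/w2.png')[190:340,220:430]
cv2.imwrite('pics/c2.png',cv2.resize(im,None,fx=3.5,fy=3.5,interpolation=cv2.INTER_CUBIC))
"
```

```text
t 3.55 tcp [ 0.431  -0.3085  0.0197] yaw -0.02 w 0.0582 grip 27.5 F [-1.9 -0.7  6.8] q7 -1.15
0 [[269.0, 234.0], [378.0, 234.0], [270.0, 252.0]]
0.004 [[268.0, 238.0], [379.0, 237.0], [269.0, 256.0]]
0.008 [[266.0, 241.0], [380.0, 241.0], [268.0, 260.0]]
0.012 [[265.0, 245.0], [382.0, 245.0], [266.0, 264.0]]
0.016 [[263.0, 249.0], [383.0, 248.0], [265.0, 268.0]]
0.03 [[257.0, 264.0], [389.0, 263.0], [259.0, 285.0]]
```

View pics/c2.png

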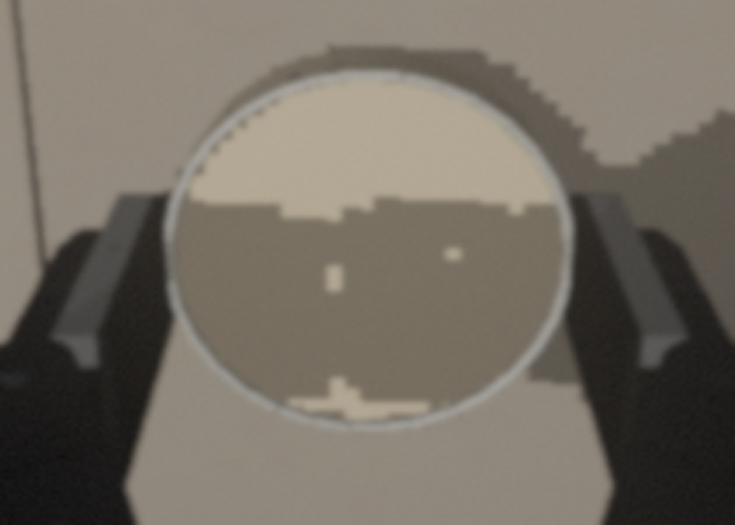

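The pad tips sit about 10 mm up, so they hold C by its upper rim and will clear the dish below. I'll lift it and carry it over B.

```bash
python3 -m handwheel '{"claw":[1,1,1,1,1],"translation":[[0,0,-15],[0,0,-40],[0,0,-62],[0,-20,-62],[0,-50,-62]],"twist":[0,0,0,0,0]}'
python3 -m handwheel '{"claw":[1,1,1,1,1],"translation":[[-2,-30,0],[-4,-65,0],[-6,-100,0],[-8,-125,0],[-10,-140,0]],"twist":[0,0,0,0,0]}'
python3 -m handwheel '{"claw":[1,1,1,1,1],"translation":[[0,0,0],[0,0,0],[0,0,0],[0,0,0],[0,0,0]],"twist":[0,0,0,0,0]}'
python3 -c "
from h import *
p=vision.camera_params('wrist');im=vision.capture('wrist');cv2.imwrite('pics/w3.png',im)
go([.4205,-.1155,.0355],0)"
```

```text
clock: 4.05
ee_pos: [0.431, -0.2589, 0.0818]
orientation: [1.0, -0.001, 0.002, 0.001]
contact_force: [-0.3, 1.3, 0.0]
gripper_width: 0.058
grip_force: 27.0
clock: 4.55
ee_pos: [0.4205, -0.1152, 0.0809]
orientation: [1.0, 0.001, 0.001, -0.0]
contact_force: [0.4, -0.2, -0.4]
gripper_width: 0.0584
grip_force: 27.0
clock: 5.05
ee_pos: [0.4203, -0.1182, 0.0803]
orientation: [1.0, -0.001, -0.0, 0.0]
contact_force: [0.2, 0.3, 0.9]
gripper_width: 0.0583
grip_force: 27.0
t 5.1 tcp [ 0.4203 -0.1181  0.0802] yaw -0.06 w 0.0581 grip 27.0 F [-0.2 -0.4 -0.4] q7 -1.51
shift mm [ 0.2 -2.6 44.7] twist -0.01
```

View pics/w3.png

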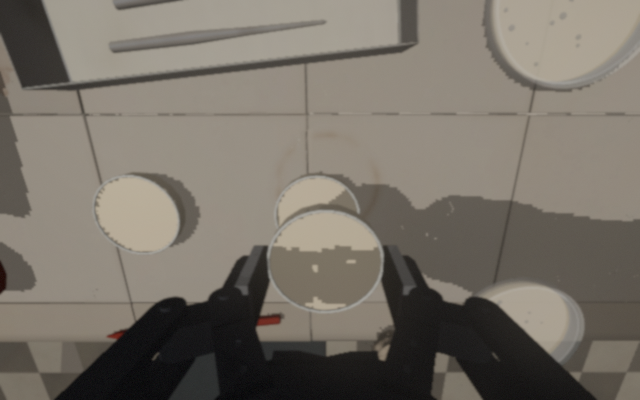

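```bash
python3 -c "
from h import *
p=vision.camera_params('wrist')
print('held',proj(p,[[326,261],[267.5,261],[384,261]],.0756).round(4))
print('B u-mid',proj(p,[[275,215],[360,215],[317.5,175]],.015).round(4))
print('A',proj(p,[[138,213.5],[138,172],[138,255]],.015).round(4))
"
```

```text
held [[ 0.4238 -0.1194  0.0756]
 [ 0.4239 -0.09    0.0756]
 [ 0.4237 -0.1486  0.0756]]
B u-mid [[ 0.424  -0.0843  0.015 ]
 [ 0.4239 -0.1433  0.015 ]
 [ 0.4526 -0.1141  0.015 ]]
A [[0.4253 0.0105 0.015 ]
 [0.4549 0.0046 0.015 ]
 [0.3928 0.017  0.015 ]]
```

```bash
python3 -m handwheel '{"claw":[1,1,1,1,1],"translation":[[-1,-5.5,15],[-1,-5.5,30],[-1,-5.5,40],[-1,-5.5,43],[-1,-5.5,44]],"twist":[0,0,0,0,0]}'
python3 -m handwheel '{"claw":[1,1,1,1,1],"translation":[[0,0,0.5],[0,0,1],[0,0,1],[0,0,1],[0,0,1]],"twist":[0,0,0,0,0]}'
```

```text
clock: 5.6
ee_pos: [0.4192, -0.1121, 0.036]
orientation: [1.0, -0.0, -0.0, -0.0]
contact_force: [0.5, -0.8, 0.1]
gripper_width: 0.0581
grip_force: 27.0
clock: 6.1
ee_pos: [0.4195, -0.112, 0.0355]
orientation: [1.0, 0.0, 0.0, 0.0]
contact_force: [-0.3, 0.4, -0.7]
gripper_width: 0.0582
grip_force: 27.0
```

```bash
python3 -m handwheel '{"claw":[1,1,1,1,1],"translation":[[0,0,0.5],[0,0,1],[0,0,1],[0,0,1],[0,0,1]],"twist":[0,0,0,0,0]}'
python3 -m handwheel '{"claw":[1,1,1,1,1],"translation":[[0,0,0.5],[0,0,1],[0,0,1],[0,0,1],[0,0,1]],"twist":[0,0,0,0,0]}'
```

```text
clock: 6.6
ee_pos: [0.4194, -0.112, 0.0347]
orientation: [1.0, 0.0, 0.0, 0.0]
contact_force: [-2.5, 0.3, 6.6]
gripper_width: 0.0577
grip_force: 27.7
clock: 7.1
ee_pos: [0.4195, -0.112, 0.0345]
orientation: [1.0, 0.0, 0.0, 0.0]
contact_force: [-5.1, 1.5, 22.2]
gripper_width: 0.0581
grip_force: 29.1
```

```bash
python3 -m handwheel '{"claw":[1,-1,-1,-1,-1],"translation":[[0,0,-1],[0,0,-1.5],[0,0,-1.5],[0,0,-1.5],[0,0,-1.5]],"twist":[0,0,0,0,0]}'
python3 -m handwheel '{"claw":[-1,-1,-1,-1,-1],"translation":[[0,0,-20],[0,0,-45],[0,0,-60],[2,-35,-60],[4,-70,-60]],"twist":[0,0,0,0,0]}'
python3 -m handwheel '{"claw":[-1,-1,-1,-1,-1],"translation":[[0,-35,0],[0,-50,0],[0,-53,0],[0,-53,0],[0,-53,0]],"twist":[0,0,0,0,0]}'
python3 -c "
from h import *
p=vision.camera_params('wrist');im=vision.capture('wrist');cv2.imwrite('pics/w4.png',im)
m=((im.min(2)>120)&(im.max(2)<250)).astype(np.uint8)
print([(np.round(d['point'],4).tolist(),round(d['conf'],2)) for d in vision.boxes_of('dish_a','wrist')])
go([.424,.0108,.018],0)"
```

```text
clock: 7.6
ee_pos: [0.4193, -0.112, 0.0346]
orientation: [1.0, 0.0, -0.0, -0.0]
contact_force: [-0.3, -0.2, 0.3]
gripper_width: 0.0854
grip_force: 0.0
clock: 8.1
ee_pos: [0.4238, -0.0421, 0.0953]
orientation: [1.0, -0.002, 0.001, 0.0]
contact_force: [1.6, -0.2, 0.1]
gripper_width: 0.0855
grip_force: 0.0
clock: 8.6
ee_pos: [0.4232, 0.0099, 0.0946]
orientation: [1.0, -0.001, -0.0, 0.0]
contact_force: [-0.7, -0.3, -0.7]
gripper_width: 0.0855
grip_force: 0.0
[([0.4212, -0.1125, 0.0281], 0.98), ([0.4441, -0.0966, 0.0107], 0.83), ([0.4223, 0.0113, 0.0144], 0.81), ([0.3848, 0.1412, 0.0269], 0.2)]
t 8.7 tcp [0.4233 0.0098 0.0947] yaw -0.11 w 0.0849 grip 0.0 F [0.4 0.2 0. ] q7 -1.83
shift mm [ 0.7 -1.  76.7] twist -0.01
```

View pics/w4.png

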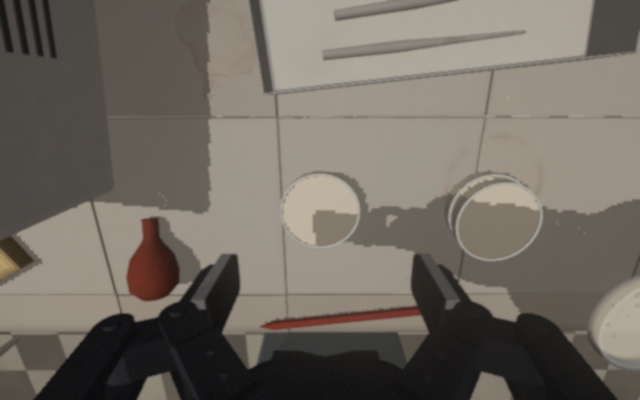

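C now stands on B at about (499,220), and A is at (320,210). I'll compute their offsets.

```bash
python3 -c "
from h import *
p=vision.camera_params('wrist')
print('A',proj(p,[[320.5,210],[281,210],[360,210],[320,171],[320,248]],.015).round(4).tolist())
print('C',proj(p,[[499.5,220],[455,220],[544,220],[499,179],[499,262]],.03).round(4).tolist())
print('B',proj(p,[[448,217],[490,174]],.015).round(4).tolist())"
```

```text
A [[0.4249, 0.0122, 0.015], [0.425, 0.0415, 0.015], [0.4248, -0.0171, 0.015], [0.4546, 0.0123, 0.015], [0.3933, 0.0128, 0.015]]
C [[0.4229, -0.1128, 0.03], [0.423, -0.0817, 0.03], [0.4228, -0.1439, 0.03], [0.4525, -0.1071, 0.03], [0.3895, -0.1186, 0.03]]
B [[0.419, -0.0832, 0.015], [0.4521, -0.109, 0.015]]
```

```bash
python3 -m handwheel '{"claw":[-1,-1,-1,-1,-1],"translation":[[1,-2,35],[1,-2,60],[1,-2,72],[1,-2,76],[1,-2,76]],"twist":[0,0,0,0,0]}'
python3 -m handwheel '{"claw":[0,1,1,1,1],"translation":[[0,0,0],[0,0,0],[0,0,0],[0,0,0],[0,0,0]],"twist":[0,0,0,0,0]}' 25
python3 -m handwheel '{"claw":[1,1,1,1,1],"translation":[[0,0,-15],[0,0,-40],[0,0,-75],[0,20,-77],[-2,60,-77]],"twist":[0,0,0,0,0]}'
python3 -m handwheel '{"claw":[1,1,1,1,1],"translation":[[-2,40,0],[-2,60,0],[-3,63,0],[-3,63,0],[-3,63,0]],"twist":[0,0,0,0,0]}'
python3 -c "
from h import *
p=vision.camera_params('wrist');im=vision.capture('wrist');cv2.imwrite('pics/w5.png',im)
go([.4195,-.112,.05],0)"
```

```text
clock: 9.2
ee_pos: [0.4241, 0.0124, 0.0185]
orientation: [1.0, -0.0, -0.0, 0.0]
contact_force: [-0.9, 0.7, -0.4]
gripper_width: 0.0854
grip_force: 0.0
clock: 9.7
ee_pos: [0.4249, 0.0128, 0.0199]
orientation: [1.0, -0.0, 0.001, 0.0]
contact_force: [-1.1, -0.9, 7.0]
gripper_width: 0.0583
grip_force: 25.1
clock: 10.2
ee_pos: [0.4243, -0.0454, 0.098]
orientation: [1.0, 0.003, 0.003, -0.0]
contact_force: [1.4, -1.1, 0.5]
gripper_width: 0.058
grip_force: 27.1
clock: 10.7
ee_pos: [0.4195, -0.1089, 0.096]
orientation: [1.0, 0.001, 0.0, -0.0]
contact_force: [0.0, 0.2, 0.2]
gripper_width: 0.0584
grip_force: 27.1
t 10.75 tcp [ 0.4195 -0.1087  0.096 ] yaw 0.11 w 0.0582 grip 27.1 F [-0.2 -0.6 -0.6] q7 -1.52
shift mm [-0.1  3.3 46. ] twist 0.01
```

View pics/w5.png

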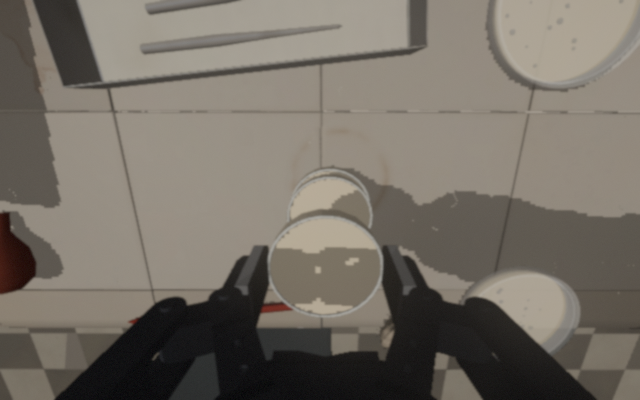

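```bash
python3 -m handwheel '{"claw":[1,1,1,1,1],"translation":[[2,3,15],[2,3,30],[2,3,40],[2,3,44],[2,3,45]],"twist":[0,0,0,0,0]}'
python3 -m handwheel '{"claw":[1,1,1,1,1],"translation":[[0,0,0.5],[0,0,1],[0,0,1],[0,0,1],[0,0,1]],"twist":[0,0,0,0,0]}'
python3 -m handwheel '{"claw":[1,1,1,1,1],"translation":[[0,0,0.5],[0,0,0.8],[0,0,0.8],[0,0,0.8],[0,0,0.8]],"twist":[0,0,0,0,0]}'
```

```text
clock: 11.25
ee_pos: [0.4212, -0.1124, 0.0504]
orientation: [1.0, 0.001, -0.0, -0.0]
contact_force: [-0.3, -0.3, -0.2]
gripper_width: 0.0579
grip_force: 27.1
clock: 11.75
ee_pos: [0.4215, -0.1131, 0.0501]
orientation: [1.0, 0.0, 0.0, 0.0]
contact_force: [0.6, -0.0, 1.2]
gripper_width: 0.0581
grip_force: 27.3
clock: 12.25
ee_pos: [0.4215, -0.1131, 0.0499]
orientation: [1.0, 0.0, 0.0, 0.0]
contact_force: [-3.2, 1.8, 13.2]
gripper_width: 0.0583
grip_force: 28.5
```

```bash
python3 -m handwheel '{"claw":[1,-1,-1,-1,-1],"translation":[[0,0,-1],[0,0,-2],[0,0,-2],[0,0,-2],[0,0,-2]],"twist":[0,0,0,0,0]}'
python3 -m handwheel '{"claw":[-1,-1,-1,-1,-1],"translation":[[0,0,8],[0,0,16],[0,0,24],[0,0,29],[0,0,30]],"twist":[0,0,0,0,0]}'
python3 -m handwheel '{"claw":[-0.4,0,1,1,1],"translation":[[0,0,0],[0,0,0],[0,0,0],[0,0,0],[0,0,0]],"twist":[0,0,0,0,0]}' 20
python3 -m handwheel '{"claw":[-1,-1,-1,-1,-1],"translation":[[0,0,0],[0,0,0],[0,0,0],[0,0,0],[0,0,0]],"twist":[0,0,0,-0.8,-1.8]}'
```

```text
clock: 12.75
ee_pos: [0.4213, -0.113, 0.0509]
orientation: [1.0, 0.0, -0.0, -0.0]
contact_force: [-0.6, -0.1, -0.1]
gripper_width: 0.0851
grip_force: 0.0
clock: 13.25
ee_pos: [0.4208, -0.1128, 0.02]
orientation: [1.0, 0.0, -0.001, -0.0]
contact_force: [0.1, 0.2, -0.1]
gripper_width: 0.0856
grip_force: 0.0
clock: 13.75
ee_pos: [0.4215, -0.113, 0.0212]
orientation: [1.0, 0.0, 0.0, 0.0]
contact_force: [-0.6, 0.3, 0.5]
gripper_width: 0.0596
grip_force: 22.0
clock: 14.25
ee_pos: [0.4214, -0.1129, 0.021]
orientation: [0.992, 0.128, -0.0, 0.0]
contact_force: [0.2, -0.2, 0.2]
gripper_width: 0.0855
grip_force: 0.0
```

Squeezed in y. Next I twist the remaining 9.45 units and squeeze in x.

```bash
python3 -m handwheel '{"claw":[-1,-1,-1,-1,-1],"translation":[[0,0,0],[0,0,0],[0,0,0],[0,0,0],[0,0,0]],"twist":[-1,-2,-3,-4,-4.7]}'
python3 -m handwheel '{"claw":[-1,-1,-1,-1,-1],"translation":[[0,0,0],[0,0,0],[0,0,0],[0,0,0],[0,0,0]],"twist":[-1,-2,-3,-4,-4.7]}'
python3 -m handwheel '{"claw":[-1,-0.4,0,1,1],"translation":[[0,0,0],[0,0,0],[0,0,0],[0,0,0],[0,0,0]],"twist":[0,0,0,0,0]}' 20
python3 -m handwheel '{"claw":[1,1,-1,-1,-1],"translation":[[0,0,0],[0,0,0],[0,0,0],[0,0,0],[0,0,0]],"twist":[0,0,0,0,0]}'
python3 -c "
from h import *
st()"
```

```text
clock: 14.75
ee_pos: [0.4213, -0.1131, 0.021]
orientation: [0.898, 0.441, 0.0, 0.0]
contact_force: [0.2, 0.5, 0.6]
gripper_width: 0.0854
grip_force: 0.0
clock: 15.25
ee_pos: [0.4213, -0.1131, 0.021]
orientation: [0.708, 0.707, -0.0, 0.0]
contact_force: [0.5, -0.8, 0.1]
gripper_width: 0.0855
grip_force: 0.0
clock: 15.75
ee_pos: [0.4215, -0.113, 0.0211]
orientation: [0.71, 0.704, -0.0, 0.0]
contact_force: [0.3, -0.0, 2.2]
gripper_width: 0.0597
grip_force: 21.7
clock: 16.25
ee_pos: [0.4212, -0.1129, 0.0209]
orientation: [0.71, 0.705, -0.0, -0.0]
contact_force: [-1.4, -0.5, 0.0]
gripper_width: 0.0851
grip_force: 0.0
t 16.25 tcp [ 0.4212 -0.1129  0.0209] yaw 89.61 w 0.0851 grip 0.0 F [-1.4 -0.5  0. ] q7 -0.36
```

```bash
python3 -m handwheel '{"claw":[-1,-1,-1,-1,-1],"translation":[[0,0,-25],[0,0,-70],[0,0,-120],[0,0,-170],[0,0,-220]],"twist":[0,0,0,0,0]}'
python3 -m handwheel '{"claw":[-1,-1,-1,-1,-1],"translation":[[30,0,-40],[70,8,-60],[115,16,-70],[160,25,-70],[200,34,-70]],"twist":[0.2,0.4,0.6,0.7,0.7]}'
python3 -m handwheel '{"claw":[-1,-1,-1,-1,-1],"translation":[[0,0,0],[0,0,0],[0,0,0],[0,0,0],[0,0,0]],"twist":[0,0,0,0,0]}'
python3 -c "
from h import *
st();p=vision.camera_params('wrist');im=vision.capture('wrist');cv2.imwrite('pics/w6.png',im);np.save('w6.npy',p['pose'])
for n in ['lid_handle','incubator','dish_a']:print(n,[(np.round(d['point'],4).tolist(),round(d['conf'],2)) for d in vision.boxes_of(n,'wrist')])
print(pix(p,[.457,.267,.1675]))
t=vision.capture('top');cv2.imwrite('pics/top1.png',t)
print([(np.round(d['point'],4).tolist(),round(d['conf'],2)) for d in vision.boxes_of('dish_a','top')])
c=cv2.resize(t[200:260,320:400],(400,300),interpolation=cv2.INTER_CUBIC)
cv2.imwrite('pics/w6c.png',np.vstack([cv2.resize(im,(480,300)),np.hstack([c,np.zeros((300,80,3),np.uint8)])]))
"
```

```text
clock: 16.75
ee_pos: [0.4208, -0.1125, 0.2428]
orientation: [0.709, 0.705, 0.0, -0.0]
contact_force: [1.3, -1.9, -0.2]
gripper_width: 0.0853
grip_force: 0.0
clock: 17.25
ee_pos: [0.4567, 0.0888, 0.3116]
orientation: [0.743, 0.669, 0.0, 0.001]
contact_force: [0.3, -0.3, -0.2]
gripper_width: 0.0854
grip_force: 0.0
clock: 17.75
ee_pos: [0.4567, 0.0855, 0.3109]
orientation: [0.744, 0.668, -0.0, 0.0]
contact_force: [-0.5, 0.5, -0.1]
gripper_width: 0.0856
grip_force: 0.0
t 17.75 tcp [0.4567 0.0855 0.3109] yaw 83.88 w 0.0856 grip 0.0 F [-0.5  0.5 -0.1] q7 -0.55
lid_handle [([0.5352, 0.199, 0.1277], 0.62)]
incubator [([0.5309, 0.2008, 0.1272], 0.66)]
dish_a [([0.4226, -0.1095, 0.0416], 0.65), ([0.4242, -0.0874, 0.0282], 0.63), ([0.4263, -0.0923, 0.0096], 0.44), ([0.3817, 0.2728, 0.0123], 0.39)]
[[298.36004701 -45.08588593]]
[([0.4206, -0.1099, 0.0423], 0.79), ([0.3685, -0.4106, 0.0109], 0.78), ([0.3741, 0.3901, 0.0131], 0.51)]
```

View pics/w6c.png

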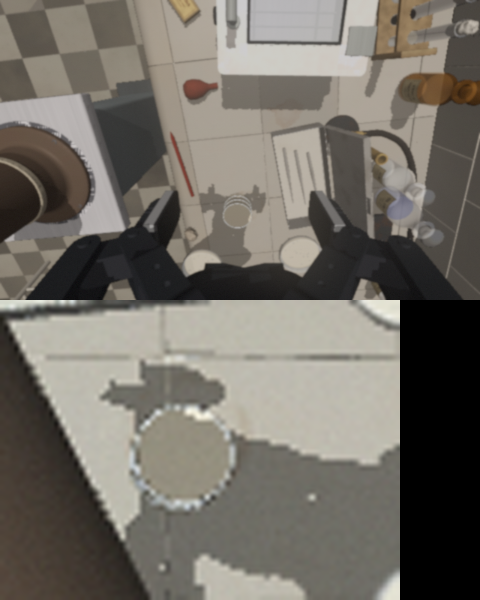

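The pile looks square in both views, with its top at about (183,457) in the lower crop. Only the end of the handle shows, at the top edge of the wrist view, so I'll move closer.

```bash
python3 -m handwheel '{"claw":[-1,-1,-1,-1,-1],"translation":[[35,0,0],[75,5,0],[110,10,0],[120,12,0],[120,12,0]],"twist":[0,0,0,0,0]}'
python3 -m handwheel '{"claw":[-1,-1,-1,-1,-1],"translation":[[0,0,0],[0,0,0],[0,0,0],[0,0,0],[0,0,0]],"twist":[0,0,0,0,0]}'
python3 -c "
from h import *
st();p=vision.camera_params('wrist');im=vision.capture('wrist');cv2.imwrite('pics/w7.png',im);np.save('w7.npy',p['pose'])
print(pix(p,[.457,.267,.1675]))
"
```

```text
clock: 18.55
ee_pos: [0.4809, 0.2064, 0.3107]
orientation: [0.742, 0.67, -0.0, -0.001]
contact_force: [0.2, -0.9, -0.0]
gripper_width: 0.0853
grip_force: 0.0
clock: 19.05
ee_pos: [0.4813, 0.2043, 0.3111]
orientation: [0.743, 0.669, 0.0, 0.0]
contact_force: [-0.2, -0.1, -0.6]
gripper_width: 0.0852
grip_force: 0.0
t 19.05 tcp [0.4813 0.2043 0.3111] yaw 83.95 w 0.0852 grip 0.0 F [-0.2 -0.1 -0.6] q7 -0.86
[[289.00448019 119.97391397]]
```

View pics/w7.png

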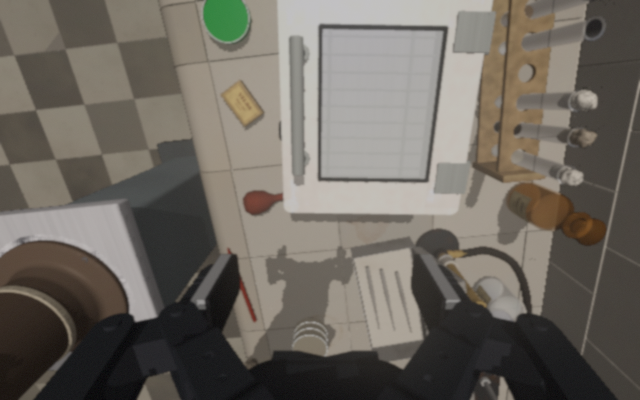

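```bash
python3 -c "
from h import *
p=vision.camera_params('wrist');p['pose']=np.load('w7.npy')
h=proj(p,[(296.5,37),(298.5,182)],.170);d=h[0]-h[1]
print(h.round(4),'mid',h.mean(0).round(4),'len',np.linalg.norm(d).round(4),'yaw',np.degrees(np.arctan2(-d[0],d[1])).round(2))
l=proj(p,[(286,212),(459,214),(280,30)],.1275);print(l.round(4),np.degrees(np.arctan2((l[1]-l[0])[1],(l[1]-l[0])[0])))
go([*h.mean(0)[:2],.21],84)
"
```

```text
[[0.4726 0.3307 0.17  ]
 [0.458  0.2106 0.17  ]] mid [0.4653 0.2706 0.17  ] len 0.1211 yaw -6.95
[[0.4343 0.1658 0.1275]
 [0.6264 0.1428 0.1275]
 [0.4554 0.3453 0.1275]] -6.813899066365542
t 19.1 tcp [0.4812 0.2045 0.3111] yaw 83.97 w 0.0851 grip 0.0 F [-0.3  0.3 -0.8] q7 -0.86
shift mm [ 64.2 -22.8 101.1] twist -0.0
```

```bash
python3 -m handwheel '{"claw":[-1,-1,-1,-1,-1],"translation":[[30,-11,30],[64,-23,65],[64,-23,95],[64,-23,101],[64,-23,101]],"twist":[0.11,0.11,0.11,0.11,0.11]}'
python3 -m handwheel '{"claw":[-1,-1,-1,-1,-1],"translation":[[0,0,15],[0,0,30],[0,0,42],[0,0,46],[0,0,46]],"twist":[0,0,0,0,0]}'
python3 -m handwheel '{"claw":[0,0.5,1,1,1],"translation":[[0,0,0],[0,0,0],[0,0,0],[0,0,0],[0,0,0]],"twist":[0,0,0,0,0]}' 60
python3 -m handwheel '{"claw":[1,1,1,1,1],"translation":[[0,0,0],[0,0,0],[0,0,0],[0,0,0],[0,0,0]],"twist":[0,0,0,0,0]}'
python3 -c "
from h import *
st()"
```

```text
clock: 19.6
ee_pos: [0.4649, 0.2702, 0.2095]
orientation: [0.748, 0.663, -0.001, -0.0]
contact_force: [0.1, -0.5, 1.5]
gripper_width: 0.0854
grip_force: 0.0
clock: 20.1
ee_pos: [0.4647, 0.2706, 0.1633]
orientation: [0.748, 0.663, -0.001, -0.0]
contact_force: [-0.2, 0.9, -0.4]
gripper_width: 0.0853
grip_force: 0.0
clock: 20.6
ee_pos: [0.4645, 0.271, 0.1641]
orientation: [0.748, 0.663, -0.0, -0.0]
contact_force: [-28.9, 1.7, 13.4]
gripper_width: 0.0126
grip_force: 15.7
clock: 21.1
ee_pos: [0.4637, 0.2711, 0.1643]
orientation: [0.748, 0.664, -0.001, -0.0]
contact_force: [-5.1, -1.3, 5.9]
gripper_width: 0.0099
grip_force: 58.5
t 21.1 tcp [0.4637 0.2711 0.1643] yaw 83.17 w 0.0099 grip 58.5 F [-5.1 -1.3  5.9] q7 -1.15
```

The bar is held. I'll start the arc in small steps along the circle about the hinge.

```bash
python3 -m handwheel '{"claw":[1,1,1,1,1],"translation":[[0,2,-6.2],[0,4.1,-12.4],[0,6.6,-18.5],[0,9.2,-24.5],[0,12,-30.4]],"twist":[0,0,0,0,0]}' 60
python3 -m handwheel '{"claw":[1,1,1,1,1],"translation":[[0,3,-5.9],[0,6.3,-11.6],[0,9.7,-17.1],[0,13.3,-22.6],[0,17.1,-27.9]],"twist":[0,0,0,0,0]}'
```

```text
clock: 21.6
ee_pos: [0.4749, 0.2698, 0.1942]
orientation: [0.748, 0.664, -0.002, -0.001]
contact_force: [-9.4, 1.1, -1.7]
gripper_width: 0.01
grip_force: 58.6
clock: 22.1
ee_pos: [0.4911, 0.2678, 0.2223]
orientation: [0.748, 0.664, -0.002, -0.001]
contact_force: [-11.1, -0.3, 1.7]
gripper_width: 0.0102
grip_force: 58.4
```

```bash
python3 -m handwheel '{"claw":[1,1,1,1,1],"translation":[[0,4,-5.2],[0,8.2,-10.3],[0,12.5,-15.2],[0,17.1,-19.9],[0,21.7,-24.5]],"twist":[0,0,0,0,0]}'
python3 -m handwheel '{"claw":[1,1,1,1,1],"translation":[[0,4.9,-4.5],[0,9.9,-8.7],[0,15,-12.8],[0,20.3,-16.7],[0,25.7,-20.4]],"twist":[0,0,0,0,0]}'
python3 -m handwheel '{"claw":[1,1,1,1,1],"translation":[[0,2.7,-1.8],[0,5.5,-3.5],[0,8.3,-5.2],[0,11.1,-6.8],[0,14,-8.4]],"twist":[0,0,0,0,0]}'
python3 -m handwheel '{"claw":[1,1,1,1,1],"translation":[[0,0,0],[0,0,0],[0,0,0],[0,0,0],[0,0,0]],"twist":[0,0,0,0,0]}'
python3 -c "
from h import *
s,M=st()
d=(s['ee_pos']-np.array([.4637,.2711,.1643]));bx=d@np.array([.9928,-.12,0]);print(bx,d[2],np.degrees(np.arctan2(.0535+d[2],.180-bx))-16.55)
cv2.imwrite('pics/s1.png',vision.capture('scene')[140:320,160:430]);
im=cv2.imread('pics/s1.png');cv2.imwrite('pics/s1.png',cv2.resize(im,None,fx=2.5,fy=2.5,interpolation=cv2.INTER_CUBIC))
print([(np.round(d['point'],4).tolist(),round(d['conf'],2)) for d in vision.boxes_of('dish_a','scene')])
"
```

```text
clock: 22.6
ee_pos: [0.5117, 0.2654, 0.2473]
orientation: [0.747, 0.664, -0.003, -0.002]
contact_force: [-15.0, -1.3, 6.8]
gripper_width: 0.01
grip_force: 58.4
clock: 23.1
ee_pos: [0.5369, 0.2624, 0.269]
orientation: [0.747, 0.664, -0.003, -0.001]
contact_force: [-19.2, -6.1, 17.5]
gripper_width: 0.0097
grip_force: 58.7
clock: 23.6
ee_pos: [0.5523, 0.2607, 0.2781]
orientation: [0.748, 0.664, -0.001, -0.001]
contact_force: [-15.1, -3.4, 17.5]
gripper_width: 0.0095
grip_force: 61.6
clock: 24.1
ee_pos: [0.5525, 0.2607, 0.2782]
orientation: [0.748, 0.664, -0.001, -0.0]
contact_force: [-15.1, -4.7, 18.2]
gripper_width: 0.0097
grip_force: 61.7
t 24.1 tcp [0.5525 0.2607 0.2782] yaw 83.19 w 0.0097 grip 61.7 F [-15.1  -4.7  18.2] q7 -0.98
0.08939733671581973 0.11386832367337901 45.02167790520875
[([0.373, 0.3914, 0.0123], 0.59), ([0.4183, -0.1102, 0.0404], 0.57), ([0.3951, -0.1013, 0.0212], 0.48), ([0.3618, -0.4071, 0.0109], 0.48)]
```

View pics/s1.png

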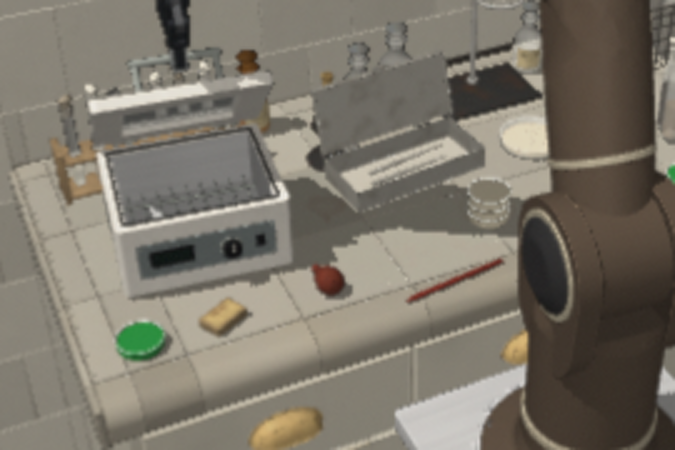

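The view shows the lid open at about 45° in the gripper at (175,60), and the pile standing free at (488,200). The slide box, bulb and other things look to be where they were.

```bash
python3 -c "
from station import job
print(job.job_done())"
```

```text
the job is handed in; nothing more can be done
None
```

I stacked the three pale dishes into one pile where dish B stood and handed the job in with the gripper holding the incubator lid open. By arm position the lid is at about 45°, and I saw no sign that anything else had moved; no verdict came back.

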